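# Register a blocking die in the bookbinder's jig

### The job

Slide the plywood tray, with the book cover and the brass die riding on it, fully home into the slot of the registration jig. Then, flat on the cover, bring the die into the jig's corner until it is square and touching both the brass back fence and the aluminium side fence, and finish while still holding it there, firmly pressed against both fences at once. Leave the jar, the tape roll and the books alone.

Things in the scene. Friction and masses are not known exactly. Their poses are not given: they have to be found in the camera images.
- jig: Dark steel registration jig fixed to the bench, all lower than 38 mm. Origin on the bench where the tray's origin lies when the tray is fully home; +x is the way the tray slides in, z up. Slot 175 mm wide (y -87.5 to +87.5), rails x -60 to +135 mm, tray stop at x +120. On the +y side a lip overhangs the slot to y = +75 mm, 17 to 23 mm above the bench; the two fences overhang the other two sides.
- mouth (a point): Centre of the jig's open end, on the bench at jig x = -60, y = 0 mm; axes as the jig's. Two flared guide wings, 14 mm high, reach 36 mm further out from here and open to about 200 mm wide.
- back_fence: Brass fence bar across the closed end of the jig, fixed to it and with the same origin and axes. It stands over the tray from 17 to 36 mm above the bench; its working face is at x = +108 mm in the jig's frame and looks to -x.
- side_fence: Aluminium fence bar along the -y side of the jig, fixed to it and with the same origin and axes. It stands over the tray from 17 to 36 mm above the bench, from x = -60 to +108 mm; its working face is at y = -73 mm in the jig's frame and looks to +y.
- corner (a point): The inner corner where the working faces of the two fences meet, at jig x = +108, y = -73 mm, 13 mm above the bench (level with the top of the cover). Axes as the jig's. Faces and cover are smooth (friction about 0.2), yet friction can take a few newtons of a push on the die, so a slight felt push is not proof of contact with a fence.
- tray: Loose plywood tray on the bench, 240 (x) by 170 (y) by 10 mm, 0.45 kg. Origin at the centre of its underside; its +x end enters the jig first. A green book cover 180 by 160 by 3 mm is fixed on it (x -65 to +115 mm), its top 13 mm above the bench. An upright wooden handle at the -x end stays outside the jig. It starts outside the mouth, turned and offset from its line in by up to 0.45 rad and 15 cm.
- tray_handle (a point): Point on the tray's upright handle, 98 mm to -x of the tray's origin and 45 mm above its underside; axes as the tray's. The handle is a block 30 mm (tray x) by 16 mm (tray y), from 10 to 55 mm above the bench.
- die: Loose blocking die standing on the cover: a brass block 80 (x) by 60 (y) by 18 mm with an upright wooden grip on its middle. Origin at the centre of its underside. About 0.5 kg (0.35 to 0.65). It rides loose on the tray, clear of where the fences will be. In the corner with its long side along the side fence its origin is at jig x = +68, y = -43 mm.
- die_grip (a point): Point on the die's grip, on its vertical axis 50 mm above its underside (63 mm above the bench while it stands on the cover); axes as the die's. The grip is 36 mm (die x) by 24 mm (die y), from 18 to 68 mm above the die's underside.
- jar: Closed jar with a white cap, 64 mm across, 70 mm high, origin at the centre of its underside. Leave alone.
- tape: Roll of tan tape lying flat, 90 mm across, 24 mm high, origin at the centre of its underside. Leave alone.
- books: Two thin books, red below blue, lying flat as one pile 80 by 120 mm and 40 mm high, origin at the centre of its underside. Leave alone.
Mind the look-alikes: they are no part of the job. Of the things like the die, leave any that is green, pink or purple; of the rest the smaller one is meant.

How it is judged:
On the way, in this order (a step that is already met when the one before it is completed fails the run):
1. the tray, with the die riding on it, is fully home in the jig (x of tray in the frame of jig above -0.005 m and horizontal distance between tray and jig below 0.008 m and angle between the x axis of tray and the x axis of jig, either way round below 0.05 rad and height (world z) of tray below 0.004 m and z of die in the frame of tray between 0.009 and 0.017 m), for 0.2 s.
2. the die stands square on the cover in the corner, pressed against both fences (contact force between die and back_fence above 1 N and contact force between die and side_fence above 1 N and (angle between the x axis of die and the x axis of jig, either way round below 0.04 rad or angle between the x axis of die and the y axis of jig, either way round below 0.04 rad) and horizontal distance between die and corner below 0.058 m and angle between die's own z axis and vertical below 0.06 rad and z of die in the frame of tray between 0.009 and 0.017 m), for 0.2 s.
At the end, for the whole second after the job is handed in: The tray is home (within 5 mm of its stop, within 0.05 rad). The die stands flat on the cover (tilt under 0.06 rad), square to the fences within 0.04 rad, in the corner (its origin within 58 mm of the corner), pressing on each of the two fences with more than 1 N, and the fingers still hold it (all of step 2 and x of tray in the frame of jig above -0.005 m and horizontal distance between tray and jig below 0.008 m and angle between the x axis of tray and the x axis of jig, either way round below 0.05 rad and height (world z) of tray below 0.004 m and contact force between the fingers and die above 1 N); the arm keeps its last pose, push and grip.
It fails at once if the jar is disturbed (moved more than 20 mm) (distance of jar from where it was at the start of the episode above 0.02 m).
It fails at once if the tape roll is disturbed (moved more than 20 mm) (distance of tape from where it was at the start of the episode above 0.02 m).
It fails at once if the pile of books is disturbed (moved more than 20 mm) (distance of books from where it was at the start of the episode above 0.02 m).
It also fails if it takes over 64 s, if anything falls off the work surface, if the arm or the gripper's body presses on something with over 40 N, if the wrist force passes 120 N, or if a joint passes its speed limit or range.

### The arm

A 6-joint arm with a two-finger parallel gripper is mounted at the origin on the work surface. World frame = base frame: x ahead of the robot, y to its left, z up, the work surface at z = 0. Lengths are in m, angles in rad, forces in N, time in s.
With the tool pointing down it reaches from about 0.35 to 0.975 m from the base axis. Payload 4.9 kg.
Tool frame: the origin (TCP) lies on the mounting face of the last link; the fingertips stand 173 mm ahead of it and the grasp point (between the pads) lies 155 mm ahead of it; z points along the fingers, y is the direction in which the jaws open and shut (so a half turn about z gives the same grasp; the last joint's range is limited). The gripper opens to 85 mm and grips with 20 to 120 N. Pads are 22 mm wide; open, the fingers measure 114 mm over their backs; the gripper's body (76 mm by 85 mm) begins 54 mm behind the grasp point. The pads swing forward as they close: fully open they stand 13 mm farther back than shut.
Start: joints at [1.173, 0.053, 1.613, -0, 1.476, -0.119], TCP at [0.172, 0.601, 0.405] pointing down, gripper open.
Joint ranges: [-3.01, 3.01], [-1.01, 2.22], [0.06, 2.58], [-1.02, 4.17], [0.09, 2.62], [-3.14, 3.14]. Speed limits (rad/s): [2.57, 2.57, 3.14, 3.14, 3.14, 3.14].

### API

Orientations are given as a unit quaternion [w, x, y, z].
In Python, from plant import manip gives the robot as it stands.
- The arm moves only by the tool play_rows, never from a script. Its argument "increments" is a list of rows, each an object with "offset": the shift along the tool's x, y, z in mm, a list of three; "twist": the turn about the tool's z in rad; "grip": the opening, from 0 (shut) to 1 (fully open). In form: [{"offset": [dx, dy, dz], "twist": twist, "grip": grip}, ...]. A call has 1 to 5 rows; each row is the pose to reach, as a shift and turn from the pose commanded when the call began, along the tool's axes at that moment; what a row does not reach only later rows make up. A row lasts 1/12 s, in which the tool goes at most 41.7 mm and 7.16 degrees, less where a joint would pass 70% of its speed; a pose out of reach is approached as far as the arm can. A call with a gripper value outside its range is refused whole. The fingers move at their own pace and stop on an object; the grip force is fixed at half the most. Time passes only in rows, so rows that repeat a pose let the fingers close. It gives the time, the measured TCP pose, the force and the opening at its end, in the units of the state.
- manip.state(): the state, without advancing time (a new reading comes with each control period).
- manip.grab_frame(name): name is "scene" or "top" or "wrist"; returns the picture (400x640x3 uint8, blue, green, red); there is no depth.
- manip.get_calibration(name): a dict with "fx", "fy", "cx", "cy" (pixels), "T" (4x4, takes a point from camera to world coordinates). Camera axes: x right, y down, z forward; pixel columns grow to the right and rows downward; lengths in m; the calibration is good to about 2 mm. A picture is of the moment at which its call begins: read the wrist's pose just before it. get_calibration takes no time and is no camera call; for the wrist camera it gives the pose at the moment of the call.
- manip.job_done(): hands the job in, once; it reports no verdict.
Trained networks look in the newest picture that a camera, given by its name, has taken for a name from the list of things; names that differ only in an ending like _2 or _b are one class to them, and where a whole thing is asked for, a point or a joint stands for the part that bears it (a point fixed in the world has none). Each returns a list of dicts, best first, with "p" (0 to 1); they miss things now and then, are a little off and sometimes report something else, mostly with a low value. They report only what shows in the picture. A call takes as long as a camera call. They do not tell look-alikes from the thing itself.
- manip.boxes_of(query, camera): "xyz" ([x, y, z] in m, in the coordinates of the camera as it stood for that picture, good to about 4 mm: the middle of the surface that is visible of it).
- manip.tip_of(query, camera): "xyz" ([x, y, z] in m, in the coordinates of the camera as it stood for that picture, good to about 4 mm: a listed point, or the origin of a listed thing).
The state is a dict: "time": time; "joint_pos": joint angles; "joint_vel": joint speeds; "joint_efforts": joint torques, N m; "tool_pos": TCP position; "tool_rot": TCP orientation; "contact_force": force on the tool from outside, world axes, zero at the start; "ft_torque": the same for the moment, N m; "gripper_width": opening from 0.0 (shut) to 1.0 (fully open).
Only numpy, scipy, OpenCV 4.12 (cv2) and the standard library are available. Lean on these libraries where they do the work, as an engineer would, in place of code of your own. Each camera call takes 0.05 s, during which the arm holds its last target. There are 200 camera calls.

## Working session

There is one attempt and no reset: what is moved stays moved. The work goes in short steps, Python scripts to look and compute and a tool call to move; the robot and the scene stay as the last step left them, time stands still between calls to the robot, and variables do not carry over. Pictures are saved under pics/ and viewed, about 8 in all and at most 12, crops included, and the job is handed in when it is done.

Besides the shell and the picture viewer there is one more tool, called after "Emit:" as name(argument=value, ...) on one line, values as JSON. play_rows: Moves the arm, as the interface text tells. Its arguments: {"type":"object","properties":{"increments":{"type":"array"}},"required":["increments"]}

```bash
ls; mkdir -p pics; cat > h.py <<'E'
import numpy as np, cv2
from plant import manip
from scipy.spatial.transform import Rotation as R
def w(cam,p,T=None):
    T=np.array(manip.get_calibration(cam)["T"]) if T is None else T
    return T[:3,:3]@np.array(p)+T[:3,3]
def px(cam,P):
    c=manip.get_calibration(cam);T=np.linalg.inv(np.array(c["T"]));q=T[:3,:3]@np.array(P)+T[:3,3]
    return (c["fx"]*q[0]/q[2]+c["cx"],c["fy"]*q[1]/q[2]+c["cy"])
def ray(cam,u,v,z):
    c=manip.get_calibration(cam);T=np.array(c["T"]);d=T[:3,:3]@np.array([(u-c["cx"])/c["fx"],(v-c["cy"])/c["fy"],1])
    o=T[:3,3];return o+d*(z-o[2])/d[2]
def tip(q,cam): return [(np.round(w(cam,d["xyz"]),4),np.round(px(cam,w(cam,d["xyz"]))),round(d["p"],2)) for d in manip.tip_of(q,cam)]
E
python3 - <<'E'
from h import *
for c in["top","scene"]:
    cv2.imwrite(f"pics/{c}0.png",manip.grab_frame(c))
    for q in["jig","mouth","corner","tray","tray_handle","die","die_grip","jar","tape","books"]:
        if c=="top" or q in("die_grip","tray_handle","mouth","corner"): print(c,q,tip(q,c))
print(manip.state())
E
```

```text
pics
top jig []
top mouth []
top corner [(array([0.5671, 0.3069, 0.0122]), array([181., 177.]), 0.73), (array([ 0.5102, -0.1928,  0.0147]), array([380., 205.]), 0.64)]
top tray [(array([ 0.5   , -0.2122, -0.0037]), array([386., 210.]), 0.74)]
top tray_handle [(array([ 0.5007, -0.3071,  0.0444]), array([429., 209.]), 0.72), (array([0.5652, 0.3056, 0.0128]), array([182., 178.]), 0.5)]
top die [(array([ 0.4755, -0.4293,  0.0039]), array([474., 222.]), 0.95), (array([ 0.3257, -0.2189, -0.0029]), array([389., 280.]), 0.87), (array([ 0.2421, -0.3483, -0.0031]), array([441., 317.]), 0.6), (array([ 0.5099, -0.1896,  0.0121]), array([378., 205.]), 0.58), (array([ 0.65  , -0.3691, -0.0043]), array([448., 154.]), 0.55)]
top die_grip [(array([ 0.2474, -0.348 ,  0.0626]), array([449., 317.]), 0.96), (array([ 0.6533, -0.3702,  0.044 ]), array([454., 148.]), 0.83), (array([ 0.3294, -0.2212,  0.0492]), array([393., 279.]), 0.78), (array([ 0.5159, -0.1939,  0.0629]), array([383., 200.]), 0.73), (array([ 0.4794, -0.4293,  0.0715]), array([483., 218.]), 0.63)]
top jar [(array([ 7.201e-01, -6.520e-02, -
[... 632 characters left out ...]
), 0.69)]
{'time': 0.8, 'joint_pos': array([ 1.17300159e+00,  5.26791364e-02,  1.61288329e+00,  1.97573295e-07,
        1.47602250e+00, -1.19007304e-01]), 'joint_vel': array([-0.00164614,  0.00143237,  0.00034485,  0.00174094, -0.00027868,
        0.00097144]), 'joint_efforts': array([ 2.03178293e-03, -3.93637526e+01, -3.70436704e+01, -1.71764555e-05,
        1.04424912e-04, -1.96954483e-05]), 'tool_pos': array([0.17199036, 0.60084983, 0.40472651]), 'tool_rot': array([8.92317591e-07, 1.38942749e-01, 9.90300415e-01, 3.76087769e-06]), 'contact_force': array([-0.07743372,  0.33877939,  0.05907442]), 'ft_torque': array([ 0.05003288, -0.00030272,  0.03310555]), 'gripper_width': 0.998123589040933}
```

View pics/top0.png

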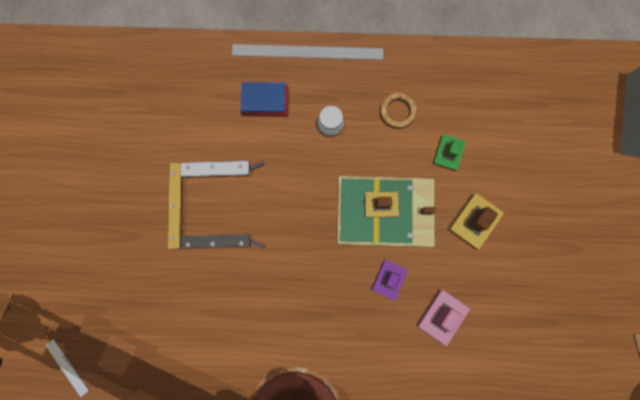

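View pics/scene0.png

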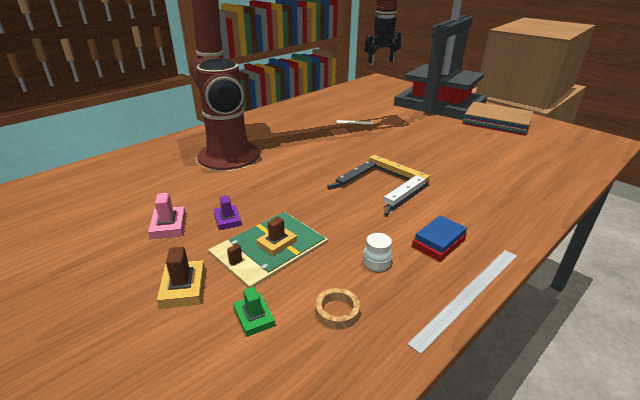

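The brass blocks are at (382,204) on the tray and at (477,221) off it. The others are green (450,151), pink (446,317) and purple (390,280). The smaller brass one, which rides on the tray, fits the description. I'll confirm it in an enlarged crop and fit the edges of the jig and tray.

```bash
python3 - <<'E'
from h import *
im=cv2.imread("pics/top0.png")
a=cv2.resize(im[155:258,160:275],None,fx=3.4,fy=3.4,interpolation=cv2.INTER_CUBIC)
b=cv2.resize(im[155:258,335:510],None,fx=2.2,fy=2.2,interpolation=cv2.INTER_CUBIC)
o=np.zeros((360,800,3),np.uint8);o[:a.shape[0],:a.shape[1]]=a;o[:b.shape[0],405:405+b.shape[1]]=b
cv2.imwrite("pics/crop.png",o)
hsv=cv2.cvtColor(im,cv2.COLOR_BGR2HSV)
def fit(m,x0,x1,y0,y1,z,n):
    M=np.zeros_like(m);M[y0:y1,x0:x1]=m[y0:y1,x0:x1]
    M=cv2.morphologyEx(M,cv2.MORPH_OPEN,np.ones((3,3)))
    k,l,s,_=cv2.connectedComponentsWithStats(M);i=1+np.argmax(s[1:,4])
    c=cv2.findContours((l==i).astype(np.uint8),0,1)[0][0][:,0].astype(float)
    P=np.array([ray("top",u,v,z)[:2] for u,v in c])*1000
    r=cv2.minAreaRect(P.astype(np.float32));print(n,s[i],r,np.round(cv2.boxPoints(r)).tolist())
H,S,V=cv2.split(hsv)
fit(((H>40)&(H<95)&(S>60)).astype(np.uint8),335,420,170,250,.013,"cover(gap)")
fit(((H>17)&(H<32)&(S>130)).astype(np.uint8),160,190,155,255,.036,"back fence top")
fit(((S<40)&(V>120)).astype(np.uint8),178,255,155,185,.036,"side fence")
fit(((H>40)&(H<95)&(S>60)|(H>17)&(H<35)&(S>50)&(V>150)).astype(np.uint8),330,442,170,252,.011,"tray")
fit(((H>17)&(H<32)&(S>130)).astype(np.uint8),360,403,190,220,.031,"die")
fit(((H>17)&(H<32)&(S>130)).astype(np.uint8),445,510,190,255,.02,"bigdie")
c=manip.get_calibration("top");print(c["fx"],np.round(c["T"],3))
E
```

```text
cover(gap) [ 340  179   34   63 1792] ((497.3131408691406, -135.5164031982422), (157.39231872558594, 80.52993774414062), 0.03943661227822304) [[419.0, -95.0], [419.0, -176.0], [576.0, -176.0], [576.0, -95.0]]
back fence top [168 163  14  86 934] ((492.9839782714844, 311.5244140625), (210.6486053466797, 31.81989860534668), 4.191373348236084) [[387.0, 320.0], [389.0, 288.0], [599.0, 303.0], [597.0, 335.0]]
side fence [181 161  68  15 913] ((587.3403930664062, 219.49746704101562), (33.86139678955078, 166.00701904296875), 3.352985382080078) [[566.0, 301.0], [575.0, 136.0], [609.0, 138.0], [599.0, 303.0]]
tray [ 338  177   74   69 4050] ((496.9338073730469, -180.76974487304688), (181.04202270507812, 170.2764129638672), 89.9852066040039) [[412.0, -271.0], [582.0, -271.0], [582.0, -90.0], [412.0, -90.0]]
die [365 190  33  30 520] ((509.6833190917969, -193.8041534423828), (71.82908630371094, 78.73078155517578), 1.6860805749893188) [[473.0, -156.0], [475.0, -234.0], [547.0, -232.0], [544.0, -153.0]]
bigdie [ 450  193   54   56 1104] ((477.652587890625, -430.50872802734375), (88.80012512207031, 117.13089752197266), 54.986724853515625) [[404.0, -433.0], [500.0, -500.0], [551.0, -428.0], [455.0, -361.0]]
466.49509230160925 [[ 3.000e-02 -9.880e-01  1.490e-01  3.530e-01]
 [-1.000e+00 -2.900e-02  5.000e-03 -4.300e-02]
 [-1.000e-03 -1.490e-01 -9.890e-01  1.166e+00]
 [ 0.000e+00  0.000e+00  0.000e+00  1.000e+00]]
```

View pics/crop.png

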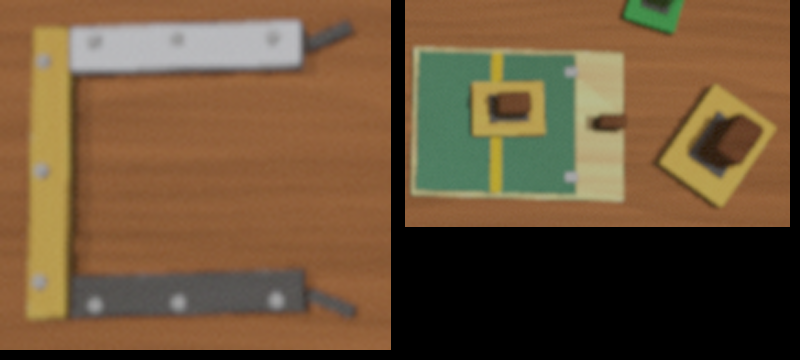

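The crop confirms it: the small brass die with the dark grip is on the tray, about 33 px wide against about 54 px for the loose one. Jig heading is about 93.8°, its corner is at about (0.569, 0.306), and the tray heading is about 90°. Next I'll move over the jig for a closer look.

```bash
cat >> h.py <<'E'
def go(P,yaw):
    """P world TCP (m), yaw = angle of tool x axis in world (deg)"""
    s=manip.state();q=s["tool_rot"];r=R.from_quat([q[1],q[2],q[3],q[0]]).as_matrix()
    o=r.T@(np.array(P)-s["tool_pos"])*1000
    cur=np.degrees(np.arctan2(r[1,0],r[0,0]));d=(cur-yaw+180)%360-180
    print("offset mm",np.round(o,1),"twist rad",round(np.radians(d),4),"| tcp",np.round(s["tool_pos"],4),"yaw",round(cur,2),"t",s["time"],"F",np.round(s["contact_force"],1),"tq",np.round(s["ft_torque"],2),"g",round(s["gripper_width"],3))
E
python3 - <<'E'
from h import *
go([.45,.22,.42],93.8); 
T=np.array(manip.get_calibration("wrist")["T"]);print(np.round(T,3))
E
```

```text
offset mm [-372.1 -289.6  -15.3] twist rad 1.2257 | tcp [0.172  0.6008 0.4047] yaw 164.03 t 0.8 F [-0.1  0.3  0.1] tq [ 0.05 -0.    0.03] g 0.998
[[ 0.276  0.917  0.287  0.097]
 [ 0.961 -0.263 -0.082  0.621]
 [ 0.     0.299 -0.954  0.375]
 [ 0.     0.     0.     1.   ]]
```

Emit:
play_rows(increments=[{"offset": [-34,-17,0],"twist": 0,"grip": 1},{"offset": [-68,-34,0],"twist": 0,"grip": 1},{"offset": [-102,-51,0],"twist": 0,"grip": 1},{"offset": [-136,-68,0],"twist": 0,"grip": 1},{"offset": [-170,-85,0],"twist": 0,"grip": 1}])

```text
time: 1.22
tool_pos: [0.3129, 0.4711, 0.4049]
tool_rot: [0.0, 0.139, 0.99, 0.0]
contact_force: [-0.2, 0.1, -0.2]
gripper_width: 1.002
```

Emit:
play_rows(increments=[{"offset": [-34,-17,0],"twist": 0,"grip": 1},{"offset": [-68,-34,0],"twist": 0,"grip": 1},{"offset": [-102,-51,0],"twist": 0,"grip": 1},{"offset": [-136,-68,0],"twist": 0,"grip": 1},{"offset": [-170,-85,-10],"twist": 0,"grip": 1}])

```text
time: 1.63
tool_pos: [0.4527, 0.3421, 0.4127]
tool_rot: [-0.001, 0.139, 0.99, -0.001]
contact_force: [-0.6, 0.4, 0.1]
gripper_width: 1.001
```

Emit:
play_rows(increments=[{"offset": [-34,-17,0],"twist": 0.12,"grip": 1},{"offset": [-68,-34,0],"twist": 0.24,"grip": 1},{"offset": [-80,-42,0],"twist": 0.36,"grip": 1},{"offset": [-80,-42,0],"twist": 0.48,"grip": 1},{"offset": [-80,-42,0],"twist": 0.6,"grip": 1}])

```text
time: 2.05
tool_pos: [0.5184, 0.2802, 0.4146]
tool_rot: [-0.0, 0.429, 0.903, -0.0]
contact_force: [0.0, 0.7, -0.2]
gripper_width: 1.002
```

Emit:
play_rows(increments=[{"offset": [0,0,0],"twist": 0.12,"grip": 1},{"offset": [0,0,0],"twist": 0.24,"grip": 1},{"offset": [0,0,0],"twist": 0.36,"grip": 1},{"offset": [0,0,0],"twist": 0.48,"grip": 1},{"offset": [0,0,0],"twist": 0.62,"grip": 1}])

```text
time: 2.47
tool_pos: [0.5174, 0.2814, 0.4148]
tool_rot: [0.0, 0.678, 0.735, 0.0]
contact_force: [0.1, 0.3, -0.0]
gripper_width: 1.002
```

```bash
python3 - <<'E'
from h import *
im=manip.grab_frame("wrist");cv2.imwrite("pics/w1.png",im)
np.save("w1T.npy",manip.get_calibration("wrist")["T"]);print(manip.get_calibration("wrist")["fx"])
for i in range(2):
  print("corner",tip("corner","wrist"),"mouth",tip("mouth","wrist"),"jig",tip("jig","wrist"));manip.grab_frame("wrist")
go([.5,-.307,.3],90)
print([np.round(px("wrist",p)) for p in [(.5695,.3065,.036),(.5695,.3065,.013)]])
E
```

```text
318.8776364753002
corner [(array([0.5666, 0.3008, 0.0129]), array([363., 156.]), 0.61)] mouth [] jig []
corner [(array([0.5623, 0.2989, 0.0139]), array([360., 158.]), 0.6)] mouth [] jig []
offset mm [-584.7  -69.1  114.7] twist rad 0.088 | tcp [0.5174 0.2815 0.4147] yaw 95.04 t 2.9167 F [-0.1 -0.1  0.1] tq [-0.02  0.02 -0.02] g 0.999
[array([370., 155.]), array([367., 151.])]
```

View pics/w1.png

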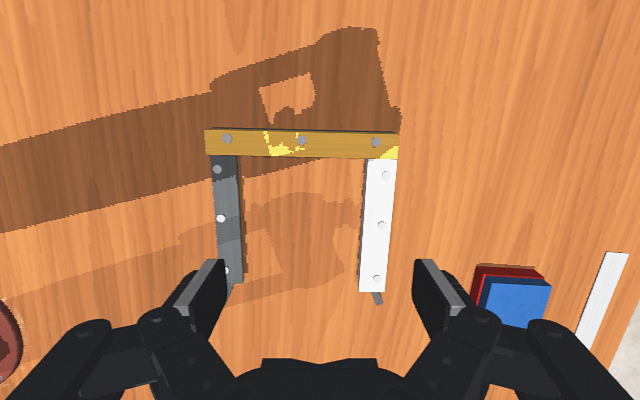

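The wrist picture shows the jig's inner corner at about (367,159). The side fence's inner edge runs down to (359,291), and the back fence's inner edge to about (243,156). I'll fit these with code.

```bash
python3 - <<'E'
from h import *
im=cv2.imread("pics/w1.png").astype(float);g=im.sum(2)
hsv=cv2.cvtColor(im.astype(np.uint8),cv2.COLOR_BGR2HSV)
# side fence left edge: white pixels S low
pts=[]
for v in range(172,286,3):
    r=im[v,340:385];sat=r.max(1)-r.min(1);d=np.where((sat<25)&(r.min(1)>150))[0]
    if len(d): pts.append((340+d[0]-.5,v))
# back fence lower edge: use H
P2=[]
for u in range(246,358,3):
    c=hsv[125:180,u].astype(int);d=np.where((c[:,0]>=17)&(c[:,0]<=33)&(c[:,1]>120))[0]
    P2.append((u,125+d[-1]+.5))
print(pts[::6],P2[::6])
def line(p):
    W=np.array([ray("wrist",u,v,.036)[:2] for u,v in p],np.float32)
    l=cv2.fitLine(W,cv2.DIST_HUBER,0,.001,.001).ravel();return l
a=line(pts);b=line(P2)
print("side dir deg",np.degrees(np.arctan2(a[1],a[0]))%180,"back dir",np.degrees(np.arctan2(b[1],b[0]))%180)
A=np.array([[a[0],-b[0]],[a[1],-b[1]]]);t=np.linalg.solve(A,b[2:]-a[2:]);print("corner",a[2:]+a[:2]*t[0])
E
```

```text
[(np.float64(366.5), 172), (np.float64(365.5), 190), (np.float64(363.5), 208), (np.float64(362.5), 226), (np.float64(361.5), 244), (np.float64(360.5), 262), (np.float64(358.5), 280)] [(246, np.float64(155.5)), (264, np.float64(155.5)), (282, np.float64(155.5)), (300, np.float64(156.5)), (318, np.float64(156.5)), (336, np.float64(157.5)), (354, np.float64(157.5))]
side dir deg 93.56625 back dir 3.7503974
corner [0.567701   0.30261815]
```

Emit:
play_rows(increments=[{"offset": [-39,-5,0],"twist": 0,"grip": 1},{"offset": [-78,-9,0],"twist": 0,"grip": 1},{"offset": [-117,-14,0],"twist": 0,"grip": 1},{"offset": [-156,-18,0],"twist": 0,"grip": 1},{"offset": [-195,-23,0],"twist": 0,"grip": 1}])

```text
time: 3.33
tool_pos: [0.5111, 0.0837, 0.4148]
tool_rot: [0.0, 0.675, 0.738, 0.0]
contact_force: [0.9, 0.5, -0.6]
gripper_width: 1.001
```

Emit:
play_rows(increments=[{"offset": [-39,-5,0],"twist": 0,"grip": 1},{"offset": [-78,-9,0],"twist": 0,"grip": 1},{"offset": [-117,-14,0],"twist": 0,"grip": 1},{"offset": [-156,-18,0],"twist": 0,"grip": 1},{"offset": [-195,-23,0],"twist": 0,"grip": 1}])

```text
time: 3.75
tool_pos: [0.505, -0.1129, 0.415]
tool_rot: [0.0, 0.675, 0.737, 0.0]
contact_force: [0.7, -0.5, 0.3]
gripper_width: 0.997
```

Emit:
play_rows(increments=[{"offset": [-39,-5,10],"twist": 0,"grip": 1},{"offset": [-78,-9,20],"twist": 0,"grip": 1},{"offset": [-117,-14,30],"twist": 0,"grip": 1},{"offset": [-156,-18,50],"twist": 0,"grip": 1},{"offset": [-195,-23,75],"twist": 0.088,"grip": 1}])

```text
time: 4.17
tool_pos: [0.4997, -0.3037, 0.3447]
tool_rot: [0.002, 0.708, 0.706, 0.0]
contact_force: [0.1, -0.8, 0.4]
gripper_width: 1.003
```

```bash
python3 - <<'E'
from h import *
im=manip.grab_frame("wrist");cv2.imwrite("pics/w2.png",im);go([.5,-.307,.2],90)
for q in("tray_handle","die_grip","tray"):print(q,tip(q,"wrist"))
go([.5,-.307,.2],90)
E
```

```text
offset mm [  0.6   2.9 138.1] twist rad -0.0118 | tcp [ 0.4978 -0.3074  0.3381] yaw 89.32 t 4.2167 F [-3.9 -3.  -3.6] tq [-0.1   0.17  0.01] g 1.001
tray_handle [(array([ 0.4966, -0.3082,  0.0367]), array([321., 196.]), 0.86), (array([ 0.5108, -0.1964,  0.0597]), array([340.,  55.]), 0.54)]
die_grip [(array([ 0.3277, -0.2161,  0.0466]), array([103.,  89.]), 0.87), (array([ 0.2437, -0.3477,  0.0636]), array([ 24., 251.]), 0.82), (array([ 0.6507, -0.3741,  0.0417]), array([484., 266.]), 0.78), (array([ 0.4773, -0.428 ,  0.0639]), array([299., 330.]), 0.65), (array([ 0.5095, -0.1943,  0.0616]), array([337.,  54.]), 0.63)]
tray []
offset mm [ -5.4   0.9 142.5] twist rad -0.0019 | tcp [ 0.4994 -0.3019  0.3425] yaw 89.89 t 4.3667 F [0.2 0.1 0.6] tq [ 0.03 -0.04 -0.02] g 0.998
```

View pics/w2.png

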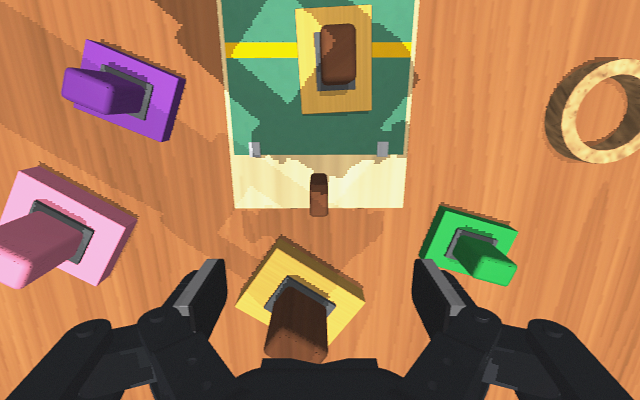

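The wrist picture shows the tray straight ahead, with the handle at (319,195), the small brass die at (335,55) and the large brass die well behind at (300,310). I'll descend on the handle.

Emit:
play_rows(increments=[{"offset": [-6,-1.5,35],"twist": 0,"grip": 1},{"offset": [-6,-1.5,70],"twist": 0,"grip": 1},{"offset": [-6,-1.5,105],"twist": 0,"grip": 1},{"offset": [-6,-1.5,135],"twist": 0,"grip": 1},{"offset": [-6,-1.5,147],"twist": 0,"grip": 1}])

```text
time: 4.78
tool_pos: [0.4975, -0.3048, 0.1932]
tool_rot: [-0.003, 0.707, 0.708, -0.0]
contact_force: [-0.9, -0.0, -1.4]
gripper_width: 1.001
```

Emit:
play_rows(increments=[{"offset": [0,0,0],"twist": 0,"grip": 0.5},{"offset": [0,0,0],"twist": 0,"grip": 0},{"offset": [0,0,0],"twist": 0,"grip": 0},{"offset": [0,0,0],"twist": 0,"grip": 0},{"offset": [0,0,0],"twist": 0,"grip": 0}])

```text
time: 5.2
tool_pos: [0.4992, -0.3077, 0.1992]
tool_rot: [0.002, 0.707, 0.707, 0.0]
contact_force: [0.7, -0.5, -0.4]
gripper_width: 0.299
```

Emit:
play_rows(increments=[{"offset": [0,0,0],"twist": 0,"grip": 0},{"offset": [0,0,0],"twist": 0,"grip": 0},{"offset": [0,0,0],"twist": 0,"grip": 0},{"offset": [0,0,0],"twist": 0,"grip": 0},{"offset": [0,0,0],"twist": 0,"grip": 0}])

```text
time: 5.62
tool_pos: [0.4991, -0.3078, 0.1988]
tool_rot: [0.002, 0.708, 0.707, 0.0]
contact_force: [-0.3, 1.7, 5.8]
gripper_width: 0.175
```

```bash
python3 - <<'E'
from h import *
im=manip.grab_frame("top");cv2.imwrite("pics/t3.png",im)
hd=np.array([.4985,-.308])
go([.5087,.0942,.195],93.65)
a=np.radians(93.65);jx=np.array([np.cos(a),np.sin(a)])
p=np.array([.5087,.0942])-jx*.17;print("prealign tcp",p);go([*p,.195],93.65)
hsv=cv2.cvtColor(im,cv2.COLOR_BGR2HSV);H,S,V=cv2.split(hsv)
M=((H>40)&(H<95)&(S>60)).astype(np.uint8)
# cover side edges
for nm,ex in(("up",0),("dn",-1)):
    P=[]
    for u in list(range(345,372,2))+list(range(382,408,2)):
        d=np.where(M[170:255,u])[0];P.append(ray("top",u,170+d[ex]+(-.5 if ex==0 else .5),.013)[:2])
    l=cv2.fitLine(np.array(P,np.float32),cv2.DIST_HUBER,0,.001,.001).ravel();print(nm,l[2:],np.degrees(np.arctan2(l[1],l[0]))%180)
E
```

```text
offset mm [402.    9.1   3. ] twist rad -0.0649 | tcp [ 0.4991 -0.3078  0.1987] yaw 89.93 t 5.6667 F [-0.1  1.   6.8] tq [ 0.08 -0.03 -0.06] g 0.178
prealign tcp [ 0.51952244 -0.07545516]
offset mm [232.4  20.1   3.4] twist rad -0.0649 | tcp [ 0.4991 -0.3078  0.1987] yaw 89.93 t 5.6667 F [-0.1  1.   6.8] tq [ 0.08 -0.03 -0.06] g 0.178
up [ 0.57457894 -0.16687348] 89.96268
dn [ 0.42301023 -0.17428543] 95.3874
```

Emit:
play_rows(increments=[{"offset": [5,1,0],"twist": -0.005,"grip": 0},{"offset": [15,2,0],"twist": -0.015,"grip": 0},{"offset": [30,5,0],"twist": -0.03,"grip": 0},{"offset": [50,8,0],"twist": -0.048,"grip": 0},{"offset": [72,11,0],"twist": -0.065,"grip": 0}])

```text
time: 6.08
tool_pos: [0.5101, -0.2368, 0.1987]
tool_rot: [0.003, 0.684, 0.729, -0.001]
contact_force: [-1.5, -6.9, 3.9]
gripper_width: 0.178
```

Emit:
play_rows(increments=[{"offset": [24,5,0],"twist": 0,"grip": 0},{"offset": [46,10,0],"twist": 0,"grip": 0},{"offset": [64,14,0],"twist": 0,"grip": 0},{"offset": [78,17,0],"twist": 0,"grip": 0},{"offset": [89,20,0],"twist": 0,"grip": 0}])

```text
time: 6.5
tool_pos: [0.5245, -0.1455, 0.1987]
tool_rot: [0.003, 0.683, 0.73, -0.001]
contact_force: [-0.1, -7.8, 5.1]
gripper_width: 0.177
```

Emit:
play_rows(increments=[{"offset": [0,0,0],"twist": 0,"grip": 0},{"offset": [0,0,0],"twist": 0,"grip": 0}])

```text
time: 6.67
tool_pos: [0.5247, -0.1446, 0.1988]
tool_rot: [0.001, 0.684, 0.73, 0.001]
contact_force: [-0.1, 4.2, 8.1]
gripper_width: 0.175
```

```bash
python3 - <<'E'
from h import *
im=manip.grab_frame("top");cv2.imwrite("pics/t4.png",cv2.resize(im[130:280,160:400],None,fx=3.3,fy=3.3,interpolation=cv2.INTER_CUBIC))
go([.5087,.0942,.1985],93.65)
for q in("tray_handle","die_grip","tray"):print(q,tip(q,"top"))
E
```

```text
offset mm [ 2.394e+02 -4.000e-01  2.000e-01] twist rad 0.0017 | tcp [ 0.5247 -0.1447  0.1988] yaw 93.75 t 6.7167 F [0.4 3.4 7.1] tq [0.4  0.11 0.24] g 0.181
tray_handle [(array([ 0.5262, -0.1432,  0.0438]), array([361., 196.]), 0.94)]
die_grip [(array([ 0.6516, -0.3692,  0.0454]), array([453., 149.]), 0.9), (array([ 0.2457, -0.3496,  0.066 ]), array([450., 318.]), 0.76), (array([ 0.3304, -0.222 ,  0.0522]), array([394., 279.]), 0.72), (array([ 0.5302, -0.0257,  0.0625]), array([313., 192.]), 0.6), (array([ 0.4789, -0.4313,  0.0698]), array([484., 218.]), 0.59), (array([ 0.5255, -0.1428,  0.0428]), array([361., 197.]), 0.31)]
tray [(array([ 0.5175, -0.0487, -0.0019]), array([322., 201.]), 0.59)]
```

View pics/t4.png

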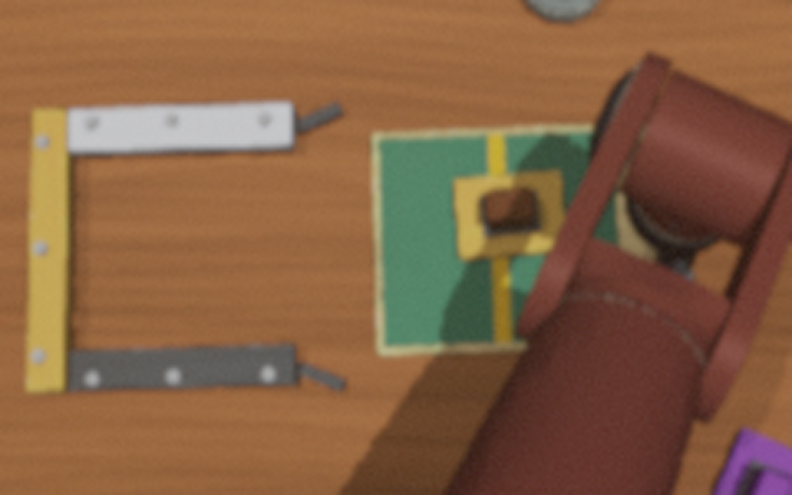

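The tray seems shifted about 5 mm toward the fence side at its front corners, crop (372,133) and (378,353). I'll measure it against the jig edges with fits in the same image.

```bash
cat > edge.py <<'E'
from h import *
def vedges(im,us,v0,v1,z,sign):
    """strongest vertical gradient of brightness with given sign, subpixel, per column; world line fit"""
    g=cv2.GaussianBlur(im,(3,3),0).astype(float).sum(2);P=[]
    for u in us:
        d=np.gradient(g[v0:v1,u])*sign;i=int(np.argmax(d[1:-1]))+1
        den=d[i-1]-2*d[i]+d[i+1];o=0 if den==0 else .5*(d[i-1]-d[i+1])/den
        P.append(ray("top",u,v0+i+np.clip(o,-1,1),z)[:2])
    P=np.array(P,np.float32);l=cv2.fitLine(P,cv2.DIST_HUBER,0,.001,.001).ravel()
    if l[1]<0:l[:2]*=-1
    return l
E
python3 - <<'E'
from edge import *
im=manip.grab_frame("top");cv2.imwrite("pics/t5.png",im)
a=np.radians(93.65);jx=np.array([np.cos(a),np.sin(a)]);jy=np.array([-jx[1],jx[0]])
O=np.array([.5025,.192])
def rep(n,l,exp):
    p=l[2:]-O;s=(0-p@jx)/(l[:2]@jx)
    q=lambda X:((p+l[:2]*((X-p@jx)/(l[:2]@jx)))@jy)*1000
    print(n,"heading",round(np.degrees(np.arctan2(l[1],l[0])),2),"jig-y at x=-230,-100,0:",[round(q(X),1) for X in(-.23,-.1,0)],"expected",exp)
# column/row: crop/3.3+offset(160,130)
rep("side fence outer(top edge)",vedges(im,range(184,246,3),155,167,.036,1),"<-73-w")
rep("side fence inner",vedges(im,range(184,246,3),170,181,.0265,-1),-73)
rep("lip inner",vedges(im,range(186,246,3),228,240,.023,-1),75)
rep("tray -y edge",vedges(im,range(276,335,3),163,173,.010,1),-85)
rep("tray +y edge",vedges(im,range(276,315,3),230,242,.010,-1),85)
E
```

```text
side fence outer(top edge) heading 93.38 jig-y at x=-230,-100,0: [np.float64(-102.3), np.float64(-102.9), np.float64(-103.4)] expected <-73-w
side fence inner heading 93.28 jig-y at x=-230,-100,0: [np.float64(-70.4), np.float64(-71.2), np.float64(-71.9)] expected -73
lip inner heading 92.21 jig-y at x=-230,-100,0: [np.float64(83.7), np.float64(80.4), np.float64(77.9)] expected 75
tray -y edge heading 93.91 jig-y at x=-230,-100,0: [np.float64(-85.1), np.float64(-84.5), np.float64(-84.1)] expected -85
tray +y edge heading 94.09 jig-y at x=-230,-100,0: [np.float64(87.7), np.float64(88.7), np.float64(89.4)] expected 85
```

Tray and jig agree to about 2 mm and 0.4°, so I'll advance into the guide wings.

Emit:
play_rows(increments=[{"offset": [5,0,0],"twist": 0.003,"grip": 0},{"offset": [14,0,0],"twist": 0.005,"grip": 0},{"offset": [24,0,0],"twist": 0.005,"grip": 0},{"offset": [34,0,0],"twist": 0.005,"grip": 0},{"offset": [42,0,0],"twist": 0.005,"grip": 0}])

```text
time: 7.33
tool_pos: [0.522, -0.1042, 0.1987]
tool_rot: [0.003, 0.686, 0.728, -0.0]
contact_force: [0.1, -6.8, 5.1]
gripper_width: 0.175
```

Emit:
play_rows(increments=[{"offset": [8,0,0],"twist": 0,"grip": 0},{"offset": [16,0,0],"twist": 0,"grip": 0},{"offset": [24,0,0],"twist": 0,"grip": 0},{"offset": [32,0,0],"twist": 0,"grip": 0},{"offset": [40,0,0],"twist": 0,"grip": 0}])

```text
time: 7.75
tool_pos: [0.5197, -0.0645, 0.1987]
tool_rot: [0.003, 0.686, 0.728, -0.0]
contact_force: [-0.1, -7.0, 4.9]
gripper_width: 0.173
```

Emit:
play_rows(increments=[{"offset": [6,0,0],"twist": 0,"grip": 0},{"offset": [12,0,0],"twist": 0,"grip": 0},{"offset": [17,0,0],"twist": 0,"grip": 0},{"offset": [20,0,0],"twist": 0,"grip": 0},{"offset": [20,0,0],"twist": 0,"grip": 0}])

```text
time: 8.17
tool_pos: [0.5185, -0.0441, 0.1987]
tool_rot: [0.003, 0.686, 0.728, -0.0]
contact_force: [0.3, -4.8, 6.1]
gripper_width: 0.174
```

```bash
python3 - <<'E'
from h import *
go([.5087,.0942,.1985],93.5)
E
```

```text
offset mm [138.6  -1.5  -0.3] twist rad -0.0013 | tcp [ 0.5185 -0.0441  0.1987] yaw 93.43 t 8.1667 F [ 0.3 -4.8  6.1] tq [-0.69  0.15 -0.01] g 0.174
```

Emit:
play_rows(increments=[{"offset": [5,0,0],"twist": 0,"grip": 0},{"offset": [13,0,0],"twist": 0,"grip": 0},{"offset": [22,0,0],"twist": 0,"grip": 0},{"offset": [31,0,0],"twist": 0,"grip": 0},{"offset": [40,0,0],"twist": 0,"grip": 0}])

```text
time: 8.58
tool_pos: [0.5162, -0.0045, 0.1987]
tool_rot: [0.003, 0.686, 0.728, -0.0]
contact_force: [0.2, -7.5, 5.8]
gripper_width: 0.173
```

Emit:
play_rows(increments=[{"offset": [9,0,0],"twist": 0,"grip": 0},{"offset": [18,0,0],"twist": 0,"grip": 0},{"offset": [27,0,0],"twist": 0,"grip": 0},{"offset": [36,0,0],"twist": 0,"grip": 0},{"offset": [45,0,0],"twist": 0,"grip": 0}])

```text
time: 9.0
tool_pos: [0.5136, 0.0405, 0.1987]
tool_rot: [0.003, 0.686, 0.728, -0.001]
contact_force: [0.8, -8.7, 7.0]
gripper_width: 0.183
```

Emit:
play_rows(increments=[{"offset": [8,0,0],"twist": 0,"grip": 0},{"offset": [15,0,0],"twist": 0,"grip": 0},{"offset": [22,0,0],"twist": 0,"grip": 0},{"offset": [29,0,0],"twist": 0,"grip": 0},{"offset": [36,0,0],"twist": 0,"grip": 0}])

```text
time: 9.42
tool_pos: [0.5115, 0.0764, 0.1987]
tool_rot: [0.003, 0.686, 0.728, -0.001]
contact_force: [-0.7, -9.9, 7.5]
gripper_width: 0.177
```

```bash
python3 - <<'E'
from h import *
go([.5087,.0942,.1985],93.5)
E
```

```text
offset mm [17.9 -1.7  0.1] twist rad -0.0014 | tcp [0.5115 0.0764 0.1987] yaw 93.42 t 9.4167 F [-0.7 -9.9  7.5] tq [-1.27  0.14  0.  ] g 0.177
```

Emit:
play_rows(increments=[{"offset": [3,0,0],"twist": 0,"grip": 0},{"offset": [6,0,0],"twist": 0,"grip": 0},{"offset": [9,0,0],"twist": 0,"grip": 0},{"offset": [11,0,0],"twist": 0,"grip": 0},{"offset": [13,0,0],"twist": 0,"grip": 0}])

```text
time: 9.83
tool_pos: [0.5107, 0.0892, 0.1987]
tool_rot: [0.003, 0.686, 0.728, -0.001]
contact_force: [-0.6, -9.7, 8.1]
gripper_width: 0.176
```

Emit:
play_rows(increments=[{"offset": [1,0,0],"twist": 0,"grip": 0},{"offset": [2,0,0],"twist": 0,"grip": 0},{"offset": [3,0,0],"twist": 0,"grip": 0}])

```text
time: 10.08
tool_pos: [0.5106, 0.0921, 0.1988]
tool_rot: [0.003, 0.686, 0.728, -0.001]
contact_force: [-0.6, -10.6, 8.4]
gripper_width: 0.18
```

Emit:
play_rows(increments=[{"offset": [1,0,0],"twist": 0,"grip": 0},{"offset": [2,0,0],"twist": 0,"grip": 0},{"offset": [3,0,0],"twist": 0,"grip": 0}])

```text
time: 10.33
tool_pos: [0.5104, 0.0946, 0.1987]
tool_rot: [0.004, 0.686, 0.728, -0.001]
contact_force: [-0.3, -16.2, 7.9]
gripper_width: 0.173
```

Emit:
play_rows(increments=[{"offset": [1,0,0],"twist": 0,"grip": 0},{"offset": [2,0,0],"twist": 0,"grip": 0}])

```text
time: 10.5
tool_pos: [0.5104, 0.0954, 0.1987]
tool_rot: [0.005, 0.685, 0.728, -0.003]
contact_force: [-0.8, -24.0, 8.2]
gripper_width: 0.178
```

The stop is felt: force rises to 24 N at y≈0.095, against 0.094 predicted. I'll hold, release and rise.

Emit:
play_rows(increments=[{"offset": [0.5,0,0],"twist": 0,"grip": 0},{"offset": [0.5,0,0],"twist": 0,"grip": 0},{"offset": [0.5,0,0],"twist": 0,"grip": 0},{"offset": [0,0,0],"twist": 0,"grip": 0.4},{"offset": [0,0,0],"twist": 0,"grip": 0.6}])

```text
time: 10.92
tool_pos: [0.5091, 0.098, 0.1968]
tool_rot: [0.0, 0.686, 0.727, 0.0]
contact_force: [0.2, -0.5, -0.1]
gripper_width: 0.449
```

Emit:
play_rows(increments=[{"offset": [-1,0,0],"twist": 0,"grip": 0.8},{"offset": [-1,0,-10],"twist": 0,"grip": 0.8},{"offset": [-1,0,-45],"twist": 0,"grip": 0.8},{"offset": [-1,0,-85],"twist": 0,"grip": 0.9},{"offset": [-1,0,-120],"twist": 0,"grip": 1}])

```text
time: 11.33
tool_pos: [0.5086, 0.0979, 0.3186]
tool_rot: [-0.0, 0.686, 0.728, -0.0]
contact_force: [1.3, -0.2, 0.8]
gripper_width: 0.993
```

Emit:
play_rows(increments=[{"offset": [20,0,0],"twist": 0,"grip": 1},{"offset": [25,0,0],"twist": 0,"grip": 1},{"offset": [25,0,0],"twist": 0,"grip": 1}])

```text
time: 11.58
tool_pos: [0.5071, 0.1235, 0.3168]
tool_rot: [-0.0, 0.685, 0.728, 0.0]
contact_force: [-1.2, -0.8, 0.0]
gripper_width: 1.0
```

```bash
python3 - <<'E'
from h import *
im=manip.grab_frame("wrist");cv2.imwrite("pics/w6.png",im)
np.save("T6.npy",manip.get_calibration("wrist")["T"])
for q in("tray_handle","die_grip","die","corner"):print(q,tip(q,"wrist"))
manip.grab_frame("top")
for q in("die_grip","die","corner"):print("top",q,tip(q,"top"))
go([.53,.21,.3],93.5)
E
```

```text
tray_handle [(array([0.5059, 0.094 , 0.041 ]), array([319., 233.]), 0.97)]
die_grip [(array([0.5188, 0.2076, 0.0645]), array([349.,  87.]), 0.87)]
die [(array([0.5153, 0.2033, 0.013 ]), array([338.,  95.]), 0.96)]
corner []
top die_grip [(array([ 0.4742, -0.4281,  0.0706]), array([483., 220.]), 0.87), (array([ 0.3285, -0.2207,  0.0521]), array([393., 280.]), 0.7), (array([0.5177, 0.2106, 0.0615]), array([214., 194.]), 0.62), (array([ 0.2472, -0.3456,  0.0659]), array([448., 318.]), 0.61), (array([ 0.653 , -0.3698,  0.0471]), array([454., 148.]), 0.57)]
top die [(array([ 0.6525, -0.3681, -0.0031]), array([448., 153.]), 0.9), (array([ 0.4785, -0.4311, -0.0023]), array([474., 221.]), 0.78), (array([0.5176, 0.2112, 0.0132]), array([218., 198.]), 0.71), (array([ 2.394e-01, -3.483e-01, -3.000e-04]), array([442., 318.]), 0.71), (array([ 0.3274, -0.2173, -0.0006]), array([388., 280.]), 0.62)]
top corner [(array([0.5657, 0.3063, 0.0145]), array([181., 177.]), 0.8)]
offset mm [86.4 27.6 15.9] twist rad -0.0025 | tcp [0.5075 0.1221 0.316 ] yaw 93.36 t 12.0333 F [-0.4 -0.1  0.5] tq [-0.01 -0.01  0.  ] g 1.003
```

View pics/w6.png

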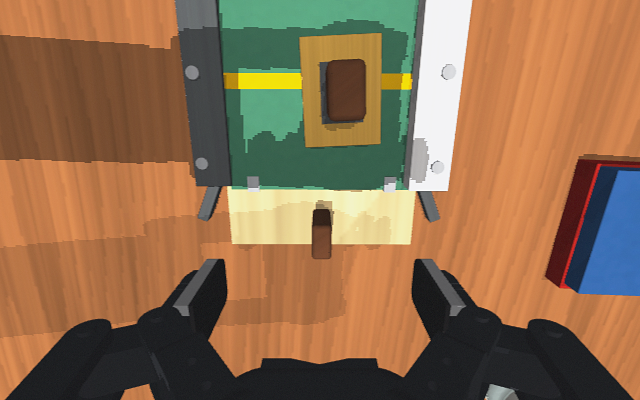

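The wrist picture shows the tray in the slot with its front under the fences. The die at (343,92) is nearly square, and the grip's long side runs along the jig's x axis. I'll move over the grip, descend and close.

Emit:
play_rows(increments=[{"offset": [20,4,0],"twist": 0,"grip": 1},{"offset": [50,9,0],"twist": 0,"grip": 1},{"offset": [75,14,5],"twist": 0,"grip": 1},{"offset": [86,16,20],"twist": 0,"grip": 1},{"offset": [86,16,40],"twist": 0,"grip": 1}])

```text
time: 12.45
tool_pos: [0.5195, 0.2114, 0.2783]
tool_rot: [0.001, 0.685, 0.728, 0.002]
contact_force: [0.2, -0.2, -0.4]
gripper_width: 1.003
```

Emit:
play_rows(increments=[{"offset": [0,0,20],"twist": 0,"grip": 1},{"offset": [0,0,40],"twist": 0,"grip": 1},{"offset": [0,0,55],"twist": 0,"grip": 1},{"offset": [0,0,60],"twist": 0,"grip": 1},{"offset": [0,0,60],"twist": 0,"grip": 0.7}])

```text
time: 12.87
tool_pos: [0.5178, 0.2089, 0.2147]
tool_rot: [-0.001, 0.686, 0.728, -0.002]
contact_force: [-0.8, 0.6, 1.0]
gripper_width: 0.883
```

Emit:
play_rows(increments=[{"offset": [0,0,0],"twist": 0,"grip": 0.45},{"offset": [0,0,0],"twist": 0,"grip": 0.3},{"offset": [0,0,0],"twist": 0,"grip": 0},{"offset": [0,0,0],"twist": 0,"grip": 0},{"offset": [0,0,0],"twist": 0,"grip": 0}])

```text
time: 13.28
tool_pos: [0.5191, 0.2093, 0.2181]
tool_rot: [0.001, 0.686, 0.728, 0.001]
contact_force: [0.8, 0.0, 3.0]
gripper_width: 0.272
```

```bash
python3 - <<'E'
from h import *
im=manip.grab_frame("wrist");cv2.imwrite("pics/w7.png",im)
go([.518,.2085,.216],93.5)
print(tip("die_grip","wrist"),tip("corner","wrist"),tip("die","wrist"))
E
```

```text
offset mm [-0.8 -1.2  2.1] twist rad -0.0021 | tcp [0.5191 0.2094 0.2181] yaw 93.38 t 13.3333 F [-0.1 -0.6  4.5] tq [-0.03  0.17  0.01] g 0.276
[(array([0.5211, 0.2105, 0.0657]), array([326., 281.]), 0.8)] [(array([0.5649, 0.2973, 0.0118]), array([419.,  83.]), 0.79)] [(array([0.5158, 0.2067, 0.0156]), array([315., 241.]), 0.74)]
```

View pics/w7.png

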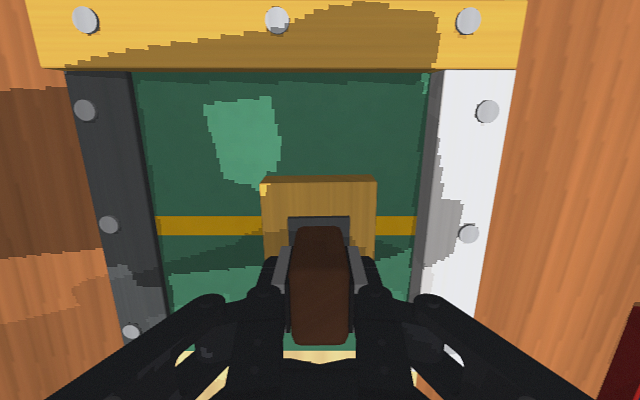

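The die is gripped (23.5 mm) and square to the back fence in the image. I'll approach the corner.

Emit:
play_rows(increments=[{"offset": [5,2,0],"twist": 0,"grip": 0},{"offset": [13,6,0],"twist": 0,"grip": 0},{"offset": [23,11,0],"twist": 0,"grip": 0},{"offset": [33,16,0],"twist": 0,"grip": 0},{"offset": [40,20,0],"twist": 0,"grip": 0}])

```text
time: 13.9
tool_pos: [0.5369, 0.2509, 0.218]
tool_rot: [0.001, 0.686, 0.728, 0.001]
contact_force: [-0.7, -1.2, 7.1]
gripper_width: 0.275
```

Emit:
play_rows(increments=[{"offset": [1,0,0],"twist": 0,"grip": 0},{"offset": [2.5,0,0],"twist": 0,"grip": 0},{"offset": [4,0,0],"twist": 0,"grip": 0},{"offset": [5,0,0],"twist": 0,"grip": 0},{"offset": [5,0,0],"twist": 0,"grip": 0}])

```text
time: 14.32
tool_pos: [0.5365, 0.2553, 0.2181]
tool_rot: [0.001, 0.686, 0.728, 0.001]
contact_force: [0.6, -0.3, 7.0]
gripper_width: 0.278
```

```bash
cat > chk.py <<'E'
from h import *
go([0.538,.265,.218],93.5)
s=manip.state();a=np.radians(93.5);F=s["contact_force"];print("Fjx",F[:2]@[np.cos(a),np.sin(a)],"Fjy",F[:2]@[-np.sin(a),np.cos(a)])
E
python3 chk.py
```

```text
offset mm [9.6 2.1 0.1] twist rad -0.0019 | tcp [0.5365 0.2553 0.2181] yaw 93.39 t 14.3167 F [ 0.6 -0.3  7. ] tq [-0.09  0.17  0.06] g 0.278
Fjx -0.2875338238838779 Fjy -0.5776721115230787
```

Emit:
play_rows(increments=[{"offset": [1,0,0],"twist": 0,"grip": 0},{"offset": [2,0,0],"twist": 0,"grip": 0},{"offset": [3,0,0],"twist": 0,"grip": 0},{"offset": [4,0,0],"twist": 0,"grip": 0},{"offset": [5,0,0],"twist": 0,"grip": 0}])

```text
time: 14.73
tool_pos: [0.5361, 0.2601, 0.2181]
tool_rot: [0.001, 0.686, 0.728, 0.001]
contact_force: [0.1, -2.5, 7.2]
gripper_width: 0.272
```

Emit:
play_rows(increments=[{"offset": [1,0,0],"twist": 0,"grip": 0},{"offset": [2,0,0],"twist": 0,"grip": 0}])

```text
time: 14.9
tool_pos: [0.536, 0.262, 0.218]
tool_rot: [0.001, 0.686, 0.728, 0.001]
contact_force: [0.2, -2.7, 7.3]
gripper_width: 0.27
```

Emit:
play_rows(increments=[{"offset": [0.5,0,0],"twist": 0,"grip": 0},{"offset": [1,0,0],"twist": 0,"grip": 0}])

```text
time: 15.07
tool_pos: [0.536, 0.2629, 0.2181]
tool_rot: [0.001, 0.686, 0.728, 0.0]
contact_force: [-0.0, -5.0, 8.0]
gripper_width: 0.275
```

Emit:
play_rows(increments=[{"offset": [0.5,0,0],"twist": 0,"grip": 0},{"offset": [1,0,0],"twist": 0,"grip": 0}])

```text
time: 15.23
tool_pos: [0.536, 0.2633, 0.2181]
tool_rot: [0.002, 0.686, 0.728, -0.001]
contact_force: [-1.4, -8.1, 9.0]
gripper_width: 0.275
```

Emit:
play_rows(increments=[{"offset": [0,1,0],"twist": 0,"grip": 0},{"offset": [0,2,0],"twist": 0,"grip": 0}])

```text
time: 15.4
tool_pos: [0.5377, 0.2633, 0.218]
tool_rot: [0.001, 0.686, 0.728, -0.001]
contact_force: [-2.3, -6.7, 10.3]
gripper_width: 0.274
```

```bash
python3 chk.py
```

```text
offset mm [1.6 0.4 0. ] twist rad -0.0022 | tcp [0.5377 0.2633 0.218 ] yaw 93.37 t 15.4 F [-2.3 -6.7 10.3] tq [-0.92  0.49 -0.05] g 0.274
Fjx -6.549680904590501 Fjy 2.7135950131616333
```

Back fence contact is clear, since motion stalled while force rose. Now the side fence.

Emit:
play_rows(increments=[{"offset": [0,1,0],"twist": 0,"grip": 0},{"offset": [0,2,0],"twist": 0,"grip": 0}])

```text
time: 15.57
tool_pos: [0.5397, 0.2634, 0.2181]
tool_rot: [0.001, 0.686, 0.728, -0.001]
contact_force: [-3.5, -7.1, 9.9]
gripper_width: 0.274
```

Emit:
play_rows(increments=[{"offset": [0,1,0],"twist": 0,"grip": 0},{"offset": [0,2,0],"twist": 0,"grip": 0}])

```text
time: 15.73
tool_pos: [0.5415, 0.2635, 0.2181]
tool_rot: [0.001, 0.686, 0.727, -0.002]
contact_force: [-7.7, -7.7, 13.3]
gripper_width: 0.276
```

```bash
python3 chk.py
```

```text
offset mm [ 1.7 -3.4  0.1] twist rad -0.0027 | tcp [0.5415 0.2635 0.2181] yaw 93.35 t 15.7333 F [-7.7 -7.7 13.3] tq [-0.99  1.16 -0.22] g 0.276
Fjx -7.239455335740323 Fjy 8.156833478604005
```

Emit:
play_rows(increments=[{"offset": [0,0.7,0],"twist": 0,"grip": 0},{"offset": [0,1.2,0],"twist": 0,"grip": 0}])

```text
time: 15.9
tool_pos: [0.5421, 0.2637, 0.2182]
tool_rot: [-0.0, 0.686, 0.727, -0.003]
contact_force: [-11.5, -8.3, 16.0]
gripper_width: 0.274
```

Emit:
play_rows(increments=[{"offset": [0.5,0,0],"twist": 0,"grip": 0},{"offset": [0.8,0,0],"twist": 0,"grip": 0},{"offset": [0.8,0,0],"twist": 0,"grip": 0}])

```text
time: 16.15
tool_pos: [0.5421, 0.2642, 0.2181]
tool_rot: [0.0, 0.686, 0.727, -0.003]
contact_force: [-9.0, -10.2, 15.1]
gripper_width: 0.274
```

```bash
python3 chk.py; python3 - <<'E'
from h import *
im=manip.grab_frame("wrist");cv2.imwrite("pics/w8.png",im)
E
```

```text
offset mm [ 1.1 -4.1  0.1] twist rad -0.003 | tcp [0.5421 0.2642 0.2181] yaw 93.33 t 16.15 F [ -9.  -10.2  15.1] tq [-1.25  1.19 -0.37] g 0.274
Fjx -9.584888884438058 Fjy 9.580903833801832
```

View pics/w8.png

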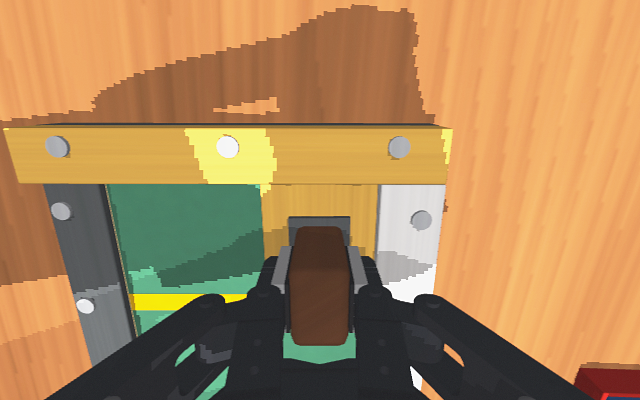

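The picture shows the brass block flush with the back fence (about v=184) and the side fence (about u=378). I'll add a little push on both for margin over friction, then hold.

Emit:
play_rows(increments=[{"offset": [0.5,0.4,0],"twist": 0,"grip": 0},{"offset": [0.7,0.7,0],"twist": 0,"grip": 0},{"offset": [0.7,0.7,0],"twist": 0,"grip": 0},{"offset": [0.7,0.7,0],"twist": 0,"grip": 0},{"offset": [0.7,0.7,0],"twist": 0,"grip": 0}])

```text
time: 16.62
tool_pos: [0.5425, 0.2644, 0.2181]
tool_rot: [0.0, 0.686, 0.727, -0.004]
contact_force: [-11.5, -11.4, 17.8]
gripper_width: 0.276
```

```bash
python3 chk.py; python3 - <<'E'
from h import *
for c in("top","scene"):
    manip.grab_frame(c)
    print(c,[x for x in tip("die_grip",c) if x[0][1]>0],[x for x in tip("die",c) if x[0][1]>0],tip("corner",c),tip("tray_handle",c),[(q,tip(q,c)) for q in("jar","tape","books")])
E
python3 chk.py
```

```text
offset mm [ 0.8 -4.5  0.2] twist rad -0.0031 | tcp [0.5425 0.2644 0.2181] yaw 93.32 t 16.6167 F [-11.5 -11.4  17.8] tq [-1.61  1.58 -0.37] g 0.276
Fjx -10.723800888985657 Fjy 12.20555105586272
top [(array([0.5413, 0.2653, 0.0621]), array([192., 184.]), 0.61)] [(array([0.5408, 0.2669, 0.0133]), array([196., 188.]), 0.77)] [(array([0.5656, 0.3097, 0.0131]), array([180., 178.]), 0.59)] [(array([0.5131, 0.0968, 0.0418]), array([262., 199.]), 0.91)] [('jar', [(array([ 7.206e-01, -6.520e-02, -2.000e-04]), array([330., 124.]), 0.81), (array([0.5381, 0.2637, 0.0144]), array([198., 189.]), 0.4)]), ('tape', [(array([ 0.7549, -0.2341, -0.004 ]), array([396., 113.]), 0.72)]), ('books', [(array([ 0.7765,  0.1096, -0.003 ]), array([264., 102.]), 0.7)])]
scene [(array([0.5407, 0.2625, 0.0669]), array([401., 167.]), 0.77)] [(array([0.5436, 0.2654, 0.0111]), array([400., 183.]), 0.58)] [(array([0.5694, 0.3049, 0.0109]), array([415., 181.]), 0.92)] [(array([0.5092, 0.0909, 0.0424]), array([354., 190.]), 0.79)] [('jar', [(array([ 0.7196, -0.0634,  0.0008]), array([376., 262.]), 0.7), (array([0.5688, 0.3066, 0.0097]), array([415., 182.]), 0.55), (array([0.5415, 0.2634, 0.0163]), array([399., 181.]), 0.54)]), ('tape', [(array([ 0.7603, -0.2339, -0.0009]), array([338., 311.]), 0.64)]), ('books', [(array([ 0.7792,  0.1102, -0.0047]), array([438., 244.]), 0.68)])]
offset mm [ 0.8 -4.5  0.2] twist rad -0.003 | tcp [0.5425 0.2645 0.2181] yaw 93.33 t 17.4167 F [-12.6 -12.3  16.9] tq [-1.63  1.66 -0.41] g 0.27
Fjx -11.466705468980768 Fjy 13.301822671640393
```

```bash
python3 - <<'E'
from plant import manip
print(manip.job_done())
E
```

```text
the job is handed in; nothing more can be done
None
```

I slid the tray home by its handle. I then gripped the small brass die, brought it into the corner, and handed the job in while still holding it there at about 17.4 s. The job reports no verdict, so the result below rests on my own checks.

- **Tray:** at the stop the push rose to 24 N. The handle stood within about 2 mm of where it should be when home.
- **Die:** the tool felt about 11.5 N in the back-fence direction and 13.3 N in the side-fence direction. Motion stalled in both directions, so these are well above the friction I felt while sliding (about 3 N). The last wrist picture, taken before a final 0.7 mm push each way, showed the die flush with both faces. The tool heading was within about 0.3° of the jig's, and the grip was holding.
- **Position:** the networks put the die at about (0.541, 0.265), roughly 50 mm from the corner.
- **Jar, tape and books:** they read within about 5 mm of their starting positions, which is the noise of the networks.
- **Disagreements:** my estimates of the corner position differed by 3–4 mm between cameras, and single network readings were up to about 9 mm apart in y. I relied on touch at the stop and the fences instead. The tool was also pressing down with about 17 N at the end, which I left as it was.

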